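# Load a slide cassette into an angled magazine behind a push-to-open hatch

## Robot

A 6-joint arm with a two-finger parallel gripper is mounted at the origin on the work surface. World frame = base frame: x ahead of the robot, y to its left, z up, the work surface at z = 0. Lengths are in m, angles in rad, forces in N, time in s.
With the tool pointing down it reaches from about 0.35 to 0.975 m from the base axis. Payload 7.1 kg.
Tool frame: the origin (TCP) lies between the finger pads; the fingertips stand ahead of it and the grasp point (between the pads) lies 6 mm ahead of it (tip_extent is the z of the fingertips in the tool frame, in m); z points along the fingers, y is the line along which they close (so a half turn about z gives the same grasp; the last joint's range is limited). The gripper opens to 88 mm and grips with 3 to 60 N. Pads are 20 mm wide; open, the fingers measure 115 mm over their backs; the gripper's body (75 mm by 178 mm) begins 61 mm behind the grasp point.
Start: joints at [1.181, 0.423, 1.63, -0, 1.089, -0.019], TCP at [0.226, 0.583, 0.248] pointing down, gripper open.
Joint ranges: [-3, 3], [-0.9, 2.11], [0.09, 2.58], [-1.31, 4.45], [0.11, 2.69], [-2.54, 2.54]. Speed limits (rad/s): [2.39, 2.39, 3.01, 3.14, 3.14, 3.14].

## Interface

Orientations are given as a unit quaternion [w, x, y, z].
In Python, from bench import get_obs, read_camera, get_calibration, job_done, silhouettes, tip_extent gives the robot as it stands.
- The arm moves only by the tool apply_moves, never from a script. Its argument "motion" is a list of rows, each a list of 6 numbers: the shift along the tool's x, y, z in mm, then the turn, a rotation vector about the tool's x, y, z in degrees. In form: [[x, y, z, rx, ry, rz], ...]. A call has 1 to 20 rows; each row is the pose to reach, as a shift and turn from the pose commanded when the call began, along the tool's axes at that moment; what a row does not reach only later rows make up. A row lasts 1/12 s, in which the tool goes at most 41.7 mm and 7.16 degrees, less where a joint would pass 70% of its speed; a pose out of reach is approached as far as the arm can. A call with a gripper value outside its range is refused whole. "fingers" is the opening, from 0 (shut) to 1 (fully open), set as the call begins (left out, the last holds). The fingers move at their own pace and stop on an object; "newtons" is the grip in N (left out, the last holds). Time passes only in rows, so rows that repeat a pose let the fingers close. It gives the time, the measured TCP pose, the force, the opening and the grip force at its end, in the units of the state.
- get_obs(): the state, without advancing time (a new reading comes with each control period).
- read_camera(name): name is "side" or "top"; returns the picture (400x640x3 uint8, red, green, blue); there is no depth.
- get_calibration(name): a dict with "fovy" (degrees; the focal length in pixels is half the picture's height over the tangent of half this angle, whatever the lens; pixels are square), "cx", "cy" (the principal point, pixels), "camera_from_world" (4x4, takes a point from world to camera coordinates). Camera axes: x right, y down, z forward; pixel columns grow to the right and rows downward; lengths in m; the calibration is good to about 2 mm. A picture is of the moment at which its call begins. get_calibration takes no time and is no camera call.
- job_done(): hands the job in; it is judged then, once.
Trained networks look in the newest picture that a camera, given by its name, has taken for a name from the list of things; names that differ only in an ending like _2 or _b are one class to them, and where a whole thing is asked for, a point or a joint stands for the part that bears it (a point fixed in the world has none). Each returns a list of dicts, best first, with "confidence" (0 to 1); they miss things now and then, are a little off and sometimes report something else, mostly with a low value. They report only what shows in the picture. A call takes as long as a camera call. They do not tell look-alikes from the thing itself.
- silhouettes(name, camera): "pixels" (400x640 bool, what is visible of it) and "rect" ([centre column, centre row, width, height] in pixels, round what is visible of it).
The state is a dict: "clock": time; "joint_positions": joint angles; "joint_vel": joint speeds; "effort": joint torques, N m; "position": TCP position; "ee_rot": TCP orientation; "contact_force": force on the tool from outside, world axes, zero at the start; "ft_torque": the same for the moment, N m; "grip_width": finger opening in m; "gripper_force": force on a finger pad.
Only numpy, scipy, OpenCV 4.12 (cv2) and the standard library are available. Lean on these libraries where they do the work, as an engineer would, in place of code of your own. Each camera call takes 0.05 s, during which the arm holds its last target. There are 200 camera calls.

## Task

Load the loose flat cassette into the sloping magazine of the loader: push the hatch in near its upper edge until its spring catch lets go and it pops ajar by itself, swing it right over until it lies fully open towards the robot, then press the cassette squarely down the slope of the magazine onto the stack, against the spring, until both end catches snap over it, and let it go there. Work gently: the fingers must never bear on the loader with more than about 45 N. Leave the tip box, bottle and dish stack where they stand.

Things in the scene. Friction and masses are not known exactly. Their poses are not given: they have to be found in the camera images.
- magazine: Sloping magazine in a white wedge-shaped bench unit 190 mm wide, 200 deep, 200 high. Origin: centre of its mouth, level with the closed hatch's underside, 150 mm above the bench. x up the slope (away from the robot, 30 deg above level), y left, z squarely out of the face (30 deg from vertical). Mouth 132 (x) by 148 (y), rim to z = +8 mm at sides and upper end, pit 90 deep.
- hatch_hinge (a point): Middle of the hatch's hinge, which runs along its lower edge (the edge nearest the robot); at magazine x = -65 mm, z = +4 mm; axes as the magazine's.
- hatch_edge (a point): Middle of the hatch's free (upper) edge. Hatch: plain metal plate 128 (slope) x 144 (y) x 8 mm, no handle, flush with the rim (outside at magazine z = +8 mm when closed). A hidden catch holds it; pushed in squarely near this edge by 5 to 6 mm (4 to 8 N, then a firm stop), the catch lets go and, once the finger withdraws, a spring plunger lifts it ajar.
- hatch (a joint): Hatch angle, rad: 0 closed, -0.05 pushed in to its firm stop (catch let go), about 0.5 ajar as it pops by itself, 2.75 fully open at its stop, about level, towards the robot. To open, pull its free edge over from behind (the upper side): until upright (about 1.05) it falls back to ajar, beyond that it falls open slowly by its own weight.
- guide_mouth (a point): Centre of the entry between the guides (a pair of upright 6 mm steel rods at each corner of the stack) in the pit, at magazine z = -5 mm; tops bent outward. They take a cassette with its 100 mm length along magazine x and 60 mm width along y, 2 mm to spare all round. Beside the middle 80 mm of each long side there is 44 mm free for a finger, down to the pit's floor.
- catch_edge (a point): On the upper one of two sprung steel catches, at the ends of the stack (magazine x = +50 and -50 mm), on its underside at z = -20 mm. Noses reach 4 mm over a cassette's ends, with sloped tops (from z = -5 mm) and flat undersides. A cassette pressed until its top is just below z = -20 mm is snapped over and kept.
- seat (a point): Where the loaded cassette's centre ends: magazine z = -33 mm (its top at -20 mm). At first the topmost cassette of the stack, same kind, fills this place and is pushed down by the new one. Pressing takes 2 to 15 N, rising, until a firm stop about 4 mm below.
- follower (a joint): How far the stack has been pressed down into the magazine on its spring, in m: 0 at the start, about 0.026 with one more cassette held under the catches, 0.030 at the firm stop.
- cassette_mid (a point): Centre of the loose cassette: a flat grey rigid plastic box 100 mm (its x) by 60 mm (y) by 26 mm (z) with a ribbed dark panel on top, about 0.14 kg, lying flat on the bench, right side up, to one side of the loader. Either way round will do.
- tip_box_mid (a point): Bystander: centre of a pipette-tip box 122 x 82 x 56 mm, on the bench on the other side of the loader; it and the cassette may change places.
- reagent_bottle: Bystander: upright bottle, 68 mm across and 150 mm high; origin at the centre of its foot.
- dish_stack: Bystander: two stacked round dishes, 88 mm across and 30 mm high together; origin at the centre of the underside.
Mind the look-alikes: they are no part of the job. Leave any purple or yellow look-alike of the part that bears cassette_mid alone.

How it is judged:
By the outcome, as a careful person would: the job done as asked, in the order asked, and still so for the second after the job is handed in, with the robot touching nothing.
It also fails if it takes over 72 s, if anything falls off the work surface, if the arm or the gripper's body presses on something with over 40 N, if the wrist force passes 120 N, or if a joint passes its speed limit or range.

## Working session

There is one attempt and no reset: what is moved stays moved. The work goes in short steps, Python scripts to look and compute and a tool call to move; the robot and the scene stay as the last step left them, time stands still between calls to the robot, and variables do not carry over. Pictures are saved under pics/ and viewed, at most 10 in all, crops included, and the job is handed in when it is done.

Besides the shell and the picture viewer there is one more tool, called by a JSON object that holds its "api" and its "payload", one argument or row to a line. apply_moves: Moves the arm, as the interface text tells. Its arguments: {"type":"object","properties":{"motion":{"type":"array"},"fingers":{"type":"number"},"newtons":{"type":"number"}},"required":["motion"]}

```bash
mkdir -p pics; ls; cat > h.py <<'E'
import numpy as np, cv2
from bench import *
def snap(n,f):
    im=read_camera(n); cv2.imwrite('pics/'+f,im[:,:,::-1]); return im
def cam(n):
    c=get_calibration(n); f=200/np.tan(np.radians(c['fovy'])/2); return c,f
def proj(n,P):
    c,f=cam(n); P=np.atleast_2d(P); q=(np.c_[P,np.ones(len(P))]@np.array(c['camera_from_world']).T)[:,:3]
    return np.c_[c['cx']+f*q[:,0]/q[:,2], c['cy']+f*q[:,1]/q[:,2]]
def ray(n,uv):
    c,f=cam(n); T=np.array(c['camera_from_world']); R=T[:3,:3]
    d=R.T@np.array([(uv[0]-c['cx'])/f,(uv[1]-c['cy'])/f,1]); return -R.T@T[:3,3],d
def onz(n,uv,z):
    o,d=ray(n,uv); return o+d*(z-o[2])/d[2]
E
python3 - <<'E'
from h import *
np.set_printoptions(precision=4,suppress=True)
a=snap('top','t0.png'); b=snap('side','s0.png')
for n in('top','side'):
    c,f=cam(n); print(n,f,c['cx'],c['cy'],ray(n,(c['cx'],c['cy'])))
print(get_obs()); print(tip_extent() if callable(tip_extent) else tip_extent)
E
```

```text
pics
top 386.0687105882249 320.87338475434495 198.3298501957309 (array([ 0.247 , -0.0339,  1.0843]), array([ 0.2268,  0.004 , -0.9739]))
side 396.7916110205936 312.6084588507431 204.12321413907148 (array([ 0.3736, -0.8778,  0.7305]), array([ 0.0771,  0.815 , -0.5744]))
{'clock': 0.1, 'joint_positions': array([ 1.181 ,  0.4238,  1.6306,  0.    ,  1.0886, -0.019 ]), 'joint_vel': array([ 0.0012, -0.0028, -0.0014,  0.0006,  0.0027,  0.0007]), 'effort': array([ -0.0003, -54.5613, -27.4323,   0.0645,   0.0188,  -0.    ]), 'position': array([0.2263, 0.5821, 0.247 ]), 'ee_rot': array([-0.0001,  0.1843,  0.9829, -0.0007]), 'contact_force': array([ 0.8732,  0.1372, -0.5373]), 'ft_torque': array([ 0.0243,  0.0002, -0.0007]), 'gripper_force': 0.0, 'grip_width': 0.08751482506961097}
0.025
```

View pics/t0.png

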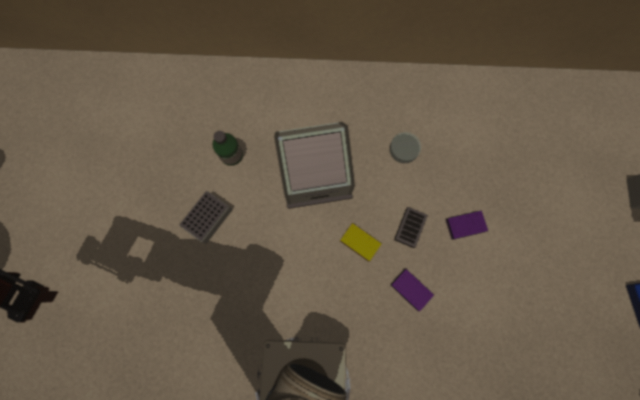

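View pics/s0.png

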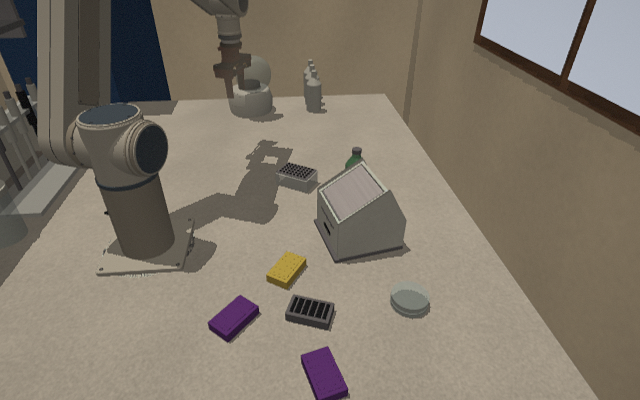

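```bash
python3 - <<'E'
from h import *
for n in('top','side'):
  for k in('magazine','hatch_edge','cassette_mid','tip_box_mid','reagent_bottle','dish_stack'):
    for s in silhouettes(k,n):
        p=s['pixels']; cs,_=cv2.findContours(p.astype(np.uint8),0,2); c=max(cs,key=cv2.contourArea) if cs else None
        print(n,k,round(s['confidence'],2),np.round(s['rect'],1), np.round(cv2.boxPoints(cv2.minAreaRect(c)),1).tolist() if c is not None else '')
E
```

```text
top magazine 0.86 [313.4 160.7  74.2  71.5] [[277.0, 132.1999969482422], [342.20001220703125, 122.30000305175781], [351.5, 183.5], [286.29998779296875, 193.39999389648438]]
top hatch_edge 0.87 [313.9 161.4  61.8  64.1] [[282.6000061035156, 139.6999969482422], [339.6000061035156, 132.10000610351562], [346.5, 183.5], [289.3999938964844, 191.10000610351562]]
top hatch_edge 0.51 [409.6 230.6  34.8  47.1] [[392.29998779296875, 241.60000610351562], [405.3999938964844, 205.10000610351562], [428.3999938964844, 213.3000030517578], [415.20001220703125, 249.89999389648438]]
top cassette_mid 0.92 [410.  229.2  34.   41.5] [[392.5, 239.6999969482422], [406.5, 205.89999389648438], [428.1000061035156, 214.89999389648438], [414.0, 248.6999969482422]]
top cassette_mid 0.82 [411.  291.8  40.3  40.5] [[388.5, 284.5], [405.0, 268.0], [434.0, 297.0], [417.5, 313.5]]
top cassette_mid 0.75 [466.2 226.2  39.8  31.5] [[445.20001220703125, 218.89999389648438], [481.5, 209.89999389648438], [486.79998779296875, 231.3000030517578], [450.6000061035156, 240.39999389648438]]
top cassette_mid 0.63 [360.6 241.9  38.8
[... 2632 characters left out ...]
38], [319.20001220703125, 170.10000610351562], [313.1000061035156, 194.8000030517578]]
side reagent_bottle 0.54 [353.7 159.2  13.4  19.1] [[344.79998779296875, 165.39999389648438], [354.6000061035156, 145.8000030517578], [363.79998779296875, 150.39999389648438], [354.0, 170.0]]
side dish_stack 0.62 [408.3 298.8  43.8  40.5] [[383.6000061035156, 310.20001220703125], [394.8999938964844, 276.29998779296875], [432.3999938964844, 288.79998779296875], [421.1000061035156, 322.70001220703125]]
side dish_stack 0.52 [296.9 178.1  42.1  27.4] [[273.20001220703125, 184.3000030517578], [279.20001220703125, 160.3000030517578], [318.8999938964844, 170.1999969482422], [312.8999938964844, 194.1999969482422]]
```

The top view shows the loader at about (315,160), grey ribbed cassette at (410,228), purple ones at (467,225) and (412,290), yellow at (361,242), the tip box at (205,216), bottle at (227,148) and dishes at (405,148). The side view agrees, with the cassette at (310,311) and the loader at (360,205). Next I'll enlarge the loader.

```bash
python3 - <<'E'
from h import *
a=cv2.imread('pics/t0.png')[115:215,270:360]; b=cv2.imread('pics/s0.png')[155:265,310:410]
f=lambda i:cv2.resize(i,(400,int(400*i.shape[0]/i.shape[1])),interpolation=cv2.INTER_CUBIC)[:440]
a,b=f(a),f(b); h=min(len(a),len(b))
o=np.hstack([a[:h],b[:h]]); o=np.clip(o.astype(float)*1.6,0,255).astype(np.uint8); cv2.imwrite('pics/c1.png',o); print(o.shape)
E
```

```text
(440, 800, 3)
```

View pics/c1.png

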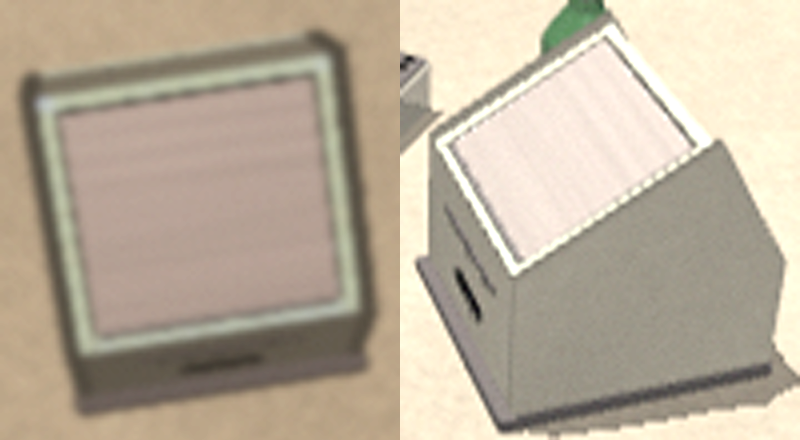

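```bash
cat > fit.py <<'E'
from h import *
from scipy.optimize import least_squares
np.set_printoptions(precision=4,suppress=True)
c30,s30=np.cos(np.pi/6),np.sin(np.pi/6)
def Rm(yaw):
    c,s=np.cos(yaw),np.sin(yaw)
    return np.array([[c,-s,0],[s,c,0],[0,0,1]])@np.array([[c30,0,-s30],[0,1,0],[s30,0,c30]])
def subpix(n,cr):
    return cr
E
python3 - <<'E'
from fit import *
L=np.array([[64,72,8],[64,-72,8],[-64,-72,8],[-64,72,8]])/1e3
T=np.array([[60,115],[315,75],[338,300],[97,337]])/4.4444+[270,115]-.4
S=np.array([[208,35],[297,148],[120,265],[50,148]])/4+[310,155]-.4
def res(p,z=None,cams='ts'):
    P=L@Rm(p[2]).T+[p[0],p[1],p[3] if len(p)>3 else .15]
    r=[]
    if 't' in cams:r.append(proj('top',P)-T)
    if 's' in cams:r.append(proj('side',P)-S)
    return np.concatenate(r).ravel()
for x0,c in(([.6,0,0,.15],'ts'),([.6,0,0],'ts'),([.6,0,0],'t'),([.6,0,0],'s')):
    r=least_squares(res,x0,kwargs=dict(cams=c)); print(c,r.x,np.abs(r.fun).max()); 
    if c=='ts':print(r.fun.reshape(-1,2))
# cassette from masks: minAreaRect on top-face plane approx
for n in('top','side'):
    for s in silhouettes('cassette_mid',n)[:1]:
        ys,xs=np.nonzero(s['pixels']); print(n,onz(n,(xs.mean(),ys.mean()),.02))
E
```

```text
ts [ 0.5617 -0.0118  0.1998  0.1492] 1.3079217798319291
[[-0.1501  0.2494]
 [-0.0474  0.6445]
 [ 0.7792 -0.5504]
 [-0.2555 -0.3015]
 [-0.6161  1.3079]
 [-0.5922  0.3657]
 [ 0.7177 -0.6196]
 [ 0.5146 -1.2908]]
ts [ 0.5615 -0.0121  0.1998] 1.4636343864297316
[[-0.073   0.211 ]
 [ 0.0764  0.5982]
 [ 0.904  -0.5559]
 [-0.1739 -0.2991]
 [-0.6457  1.1173]
 [-0.6089  0.1718]
 [ 0.6724 -0.7918]
 [ 0.4622 -1.4636]]
t [ 0.5615 -0.0116  0.1973] 0.6845228833808505
s [ 0.5613 -0.0136  0.2029] 1.3746523835972653
top [ 0.4219 -0.2806  0.02  ]
side [ 0.4222 -0.2894  0.02  ]
```

```bash
cat >> fit.py <<'E'
def hullmask(n,P,ss=4):
    u=proj(n,P).astype(np.float32); h=cv2.convexHull(u).reshape(-1,2)
    m=np.zeros((400*ss,640*ss),np.uint8); cv2.fillPoly(m,[np.round(((h+.5)*ss-.5)*16).astype(np.int32)],255,shift=4)
    return cv2.resize(m,(640,400),interpolation=cv2.INTER_AREA)/255.
def fitmask(masks,pts,x0,step):
    from scipy.optimize import minimize
    def cost(p): return sum(((hullmask(n,pts(p))-m)**2).sum()/m.sum() for n,m in masks.items())
    sim=np.vstack([x0]+[np.array(x0)+np.eye(len(x0))[i]*step[i] for i in range(len(x0))])
    r=minimize(cost,x0,method='Nelder-Mead',options=dict(initial_simplex=sim,maxiter=250)); return r.x,r.fun
def box(p,h=(.1,.06,.026)):
    g=np.array(np.meshgrid([-.5,.5],[-.5,.5],[0,1])).reshape(3,-1).T*h
    c,s=np.cos(p[2]),np.sin(p[2]); return g@np.array([[c,-s,0],[s,c,0],[0,0,1]]).T+[p[0],p[1],0]
E
python3 - <<'E'
from fit import *
L=np.array([[64,72,8],[64,-72,8],[-64,-72,8],[-64,72,8]])/1e3
hp=lambda p:L@Rm(p[2]).T+[p[0],p[1],.15]
read_camera('top');read_camera('side')
M={n:silhouettes('hatch_edge',n)[0]['pixels'].astype(float) for n in('top','side')}
C={n:silhouettes('cassette_mid',n)[0]['pixels'].astype(float) for n in('top','side')}
for k in (['top'],['side'],['top','side']):
    print(k,fitmask({n:M[n] for n in k},hp,[.5615,-.012,.2],[.005,.005,.03]),fitmask({n:C[n] for n in k},box,[.422,-.284,-.4],[.006,.006,.1]))
# colour-based
for n,f in(('top','t0'),('side','s0')):
    im=cv2.imread(f'pics/{f}.png').astype(float); B,G,R=im[...,0],im[...,1],im[...,2]
    near=cv2.dilate(M[n],np.ones((9,9)))>0
    q=proj(n,hp([.5615,-.012,.2]).mean(0))[0]; v,u=int(q[1]),int(q[0])
    print(n,'hatch',im[v-8:v+8,u-8:u+8].mean((0,1)))
    e=cv2.dilate(M[n],np.ones((7,7)))-cv2.dilate(M[n],np.ones((3,3))); print(np.percentile(im[e>0],[10,50,90],axis=0))
    q=proj(n,[.422,-.284,.026])[0];print('cass',q, im[int(q[1])-25:int(q[1])+26:2,int(q[0])].mean(1).round())
E
```

```text
['top'] (array([ 0.5607, -0.0105,  0.2078]), np.float64(0.026871147394169726)) (array([ 0.4393, -0.2687, -0.9556]), np.float64(1.969914875906578))
['side'] (array([ 0.5599, -0.0117,  0.3071]), np.float64(0.12612229578684328)) (array([-0.8181,  5.384 , 31.4236]), np.float64(1.0))
['top', 'side'] (array([ 0.5602, -0.0109,  0.2237]), np.float64(0.18593116447012686)) (array([ 0.3756, -0.1423, -2.1538]), np.float64(1.7472250378048408))
top hatch [ 94.2109 101.5547 114.9141]
[[ 77.2  88.   88. ]
 [ 97.  111.  109. ]
 [103.  119.  116. ]]
cass [411.6313 227.0604] [105. 104.  99.  72.  47.  31.  38.  29.  30.  41.  28.  30.  43.  29.
  27.  44.  31.  28.  39.  34.  41.  59.  50.  90. 103. 101.]
side hatch [140.0703 147.4297 157.4258]
[[ 80.   89.   90.9]
 [ 87.   96.   99. ]
 [136.  153.  164. ]]
cass [309.1158 308.425 ] [152. 152. 150. 149. 149. 149. 150. 134.  81.  19.  25.  32.  75.  89.
  47.  31.  38.  95.  75.  48.  51.  49. 156. 144. 145. 144.]
```

```bash
python3 - <<'E'
from fit import *
C={}
for n in('top','side'):
    q=proj(n,[.422,-.284,.02])[0]
    s=min(silhouettes('cassette_mid',n),key=lambda s:np.hypot(*(np.array(s['rect'][:2])-q))); C[n]=s['pixels'].astype(float)
D={}
for n,f,t in(('top','t0',78),('side','s0',122)):
    g=cv2.imread(f'pics/{f}.png').mean(2); m=(g<t)&(cv2.dilate(C[n],np.ones((9,9)))>0)
    k,l,st,_=cv2.connectedComponentsWithStats(m.astype(np.uint8)); i=1+st[1:,4].argmax()
    D[n]=cv2.morphologyEx((l==i).astype(np.uint8),cv2.MORPH_CLOSE,np.ones((7,7))).astype(float); print(n,C[n].sum(),D[n].sum())
for M in(C,D):
  for k in (['top'],['side'],['top','side']):
    print(k,fitmask({n:M[n] for n in k},box,[.422,-.284,-.38],[.006,.006,.1]))
E
```

```text
top 784.0 842.0
side 1282.0 1351.0
['top'] (array([ 0.4235, -0.2823, -0.3623]), np.float64(0.07875924879755825))
['side'] (array([ 0.4226, -0.2824, -0.3513]), np.float64(0.021211762426667773))
['top', 'side'] (array([ 0.4226, -0.2818, -0.3702]), np.float64(0.1003350558662791))
['top'] (array([ 0.4237, -0.2823, -0.3763]), np.float64(0.018019983178404798))
['side'] (array([ 0.4245, -0.283 , -0.3695]), np.float64(0.03687313795781443))
['top', 'side'] (array([ 0.4241, -0.2826, -0.3733]), np.float64(0.05533047840699574))
```

```bash
cat > go.py <<'E'
from fit import *
from scipy.spatial.transform import Rotation as Ro
MAG=dict(p=np.array([.5615,-.0115,.15]),yaw=.20)
def magR(): return Rm(MAG['yaw'])
def mag(p): return MAG['p']+magR()@(np.array(p)/1e3)
def toolR(zdir,ydir):
    z=np.array(zdir,float); z/=np.linalg.norm(z); y=np.array(ydir,float); y-=z*(y@z); y/=np.linalg.norm(y)
    return np.c_[np.cross(y,z),y,z]
def cur():
    o=get_obs(); q=o['ee_rot']; return o,Ro.from_quat(q,scalar_first=True).as_matrix(),o['position']
def delta(tcp,R=None):
    o,R0,p=cur(); R=R0 if R is None else R
    d=R0.T@(tcp-p)*1e3; rv=np.degrees(Ro.from_matrix(R0.T@R).as_rotvec())
    print('delta',d.round(1),rv.round(1),'| mag tcp now',(magR().T@(p-MAG['p'])*1e3).round(1),'F',o['contact_force'].round(1),'t',round(o['clock'],2)); return d,rv
def magtool(): R=magR(); return toolR(-R[:,2],R[:,1])
E
python3 - <<'E'
from go import *
delta(mag([52,0,63]),magtool())
E
```

```text
delta [-538.9 -424.9   17.1] [ -8.6 -29.2 -31.9] | mag tcp now [-133.3  648.8  189.8] F [-0.1  0.2 -0.3] t 1.2
```

{"api": "apply_moves", "payload": {
  "motion": [
    [-135, -106, -5, -2.1, -7.3, -8],
    [-270, -212, -5, -4.3, -14.6, -16],
    [-404, -318, -5, -6.5, -22, -24],
    [-539, -425, 0, -8.6, -29.2, -31.9],
    [-539, -425, 0, -8.6, -29.2, -31.9],
    [-539, -425, 0, -8.6, -29.2, -31.9],
    [-539, -425, 0, -8.6, -29.2, -31.9],
    [-539, -425, 0, -8.6, -29.2, -31.9],
    [-539, -425, 0, -8.6, -29.2, -31.9],
    [-539, -425, 0, -8.6, -29.2, -31.9],
    [-539, -425, 0, -8.6, -29.2, -31.9],
    [-539, -425, 0, -8.6, -29.2, -31.9],
    [-539, -425, 0, -8.6, -29.2, -31.9],
    [-539, -425, 0, -8.6, -29.2, -31.9],
    [-539, -425, 0, -8.6, -29.2, -31.9],
    [-539, -425, 0, -8.6, -29.2, -31.9],
    [-539, -425, 0, -8.6, -29.2, -31.9],
    [-539, -425, 0, -8.6, -29.2, -31.9],
    [-539, -425, 17, -8.6, -29.2, -31.9],
    [-539, -425, 17, -8.6, -29.2, -31.9]
  ],
  "fingers": 0,
  "newtons": 20
}}

```text
clock: 2.87
position: [0.5745, -0.0108, 0.2287]
ee_rot: [0.256, -0.094, 0.962, 0.026]
contact_force: [-0.9, -0.2, -0.1]
grip_width: 0.0002
gripper_force: 0.0
```

```bash
python3 - <<'E'
from go import *
delta(mag([52,0,63]),magtool()); snap('side','s1.png'); print(get_obs()['grip_width'])
E
```

```text
delta [-1.5  1.9 -1.2] [-0.  -0.1 -0.2] | mag tcp now [50.5 -1.9 61.8] F [-0.9 -0.2 -0.1] t 2.87
0.00028259682185755714
```

View pics/s1.png

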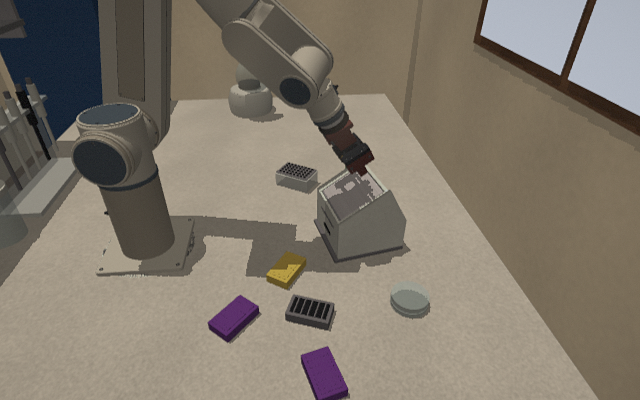

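The gripper, fingers shut, stands above the hatch's upper part at about (362,165); the hatch is closed and the scene is undisturbed.

{"api": "apply_moves", "payload": {
  "motion": [
    [0, 0, 12, 0, 0, 0],
    [0, 0, 22, 0, 0, 0],
    [0, 0, 26, 0, 0, 0],
    [0, 0, 28, 0, 0, 0],
    [0, 0, 29.5, 0, 0, 0],
    [0, 0, 31, 0, 0, 0],
    [0, 0, 31, 0, 0, 0]
  ]
}}

```text
clock: 3.5
position: [0.5899, -0.0053, 0.204]
ee_rot: [0.258, -0.096, 0.961, 0.026]
contact_force: [-1.6, 1.1, 1.4]
grip_width: 0.0008
gripper_force: 0.7
```

{"api": "apply_moves", "payload": {
  "motion": [
    [0, 0, 1, 0, 0, 0],
    [0, 0, 2, 0, 0, 0],
    [0, 0, 3, 0, 0, 0],
    [0, 0, 3, 0, 0, 0]
  ]
}}

```text
clock: 3.83
position: [0.5913, -0.0052, 0.2017]
ee_rot: [0.258, -0.096, 0.961, 0.026]
contact_force: [-3.4, 2.9, 4.8]
grip_width: 0.0007
gripper_force: 2.7
```

{"api": "apply_moves", "payload": {
  "motion": [
    [0, 0, 1, 0, 0, 0],
    [0, 0, 2, 0, 0, 0],
    [0, 0, 2, 0, 0, 0]
  ]
}}

```text
clock: 4.08
position: [0.5923, -0.005, 0.1999]
ee_rot: [0.258, -0.096, 0.961, 0.026]
contact_force: [-3.1, 2.6, 4.7]
grip_width: 0.0
gripper_force: 3.0
```

{"api": "apply_moves", "payload": {
  "motion": [
    [0, 0, 0.7, 0, 0, 0],
    [0, 0, 1, 0, 0, 0],
    [0, 0, 1, 0, 0, 0]
  ]
}}

```text
clock: 4.33
position: [0.5925, -0.0049, 0.1997]
ee_rot: [0.258, -0.096, 0.961, 0.026]
contact_force: [-11.6, 0.9, 13.6]
grip_width: 0.0004
gripper_force: 8.9
```

{"api": "apply_moves", "payload": {
  "motion": [
    [0, 0, 0.7, 0, 0, 0],
    [0, 0, 1, 0, 0, 0],
    [0, 0, 1, 0, 0, 0]
  ]
}}

```text
clock: 4.58
position: [0.5926, -0.0049, 0.1995]
ee_rot: [0.258, -0.096, 0.961, 0.026]
contact_force: [-18.8, -0.4, 24.6]
grip_width: 0.0005
gripper_force: 15.2
```

{"api": "apply_moves", "payload": {
  "motion": [
    [0, 0, -5, 0, 0, 0],
    [0, 0, -15, 0, 0, 0],
    [0, 0, -35, 0, 0, 0],
    [0, 0, -65, 0, 0, 0],
    [0, 0, -95, 0, 0, 0],
    [0, 0, -110, 0, 0, 0],
    [0, 0, -110, 0, 0, 0]
  ]
}}

```text
clock: 5.17
position: [0.5398, -0.0167, 0.2967]
ee_rot: [0.261, -0.096, 0.96, 0.025]
contact_force: [0.5, -0.1, -0.2]
grip_width: 0.0005
gripper_force: 0.0
```

```bash
python3 - <<'E'
from go import *
snap('side','s2.png'); snap('top','t2.png')
Rz=lambda a:0
y=magR()[:,1]
for p in([76,0,130],[76,0,72]): delta(mag(p),toolR([0,0,-1],y))
im=cv2.imread('pics/s2.png')[120:270,290:430]; cv2.imwrite('pics/c2.png',cv2.resize(im,None,fx=4,fy=4,interpolation=cv2.INTER_CUBIC))
for th in(0,.5): print(th,proj('side',[mag([-65+128*np.cos(th),s*72,4+128*np.sin(th)]) for s in(1,-1)]))
E
```

```text
delta [-23.5   0.4   5.7] [-0.  30.1 -0.1] | mag tcp now [ 52.5  -0.4 135.6] F [ 0.   0.  -0.8] t 5.27
delta [-23.3   0.5  63.7] [-0.  30.1 -0.1] | mag tcp now [ 52.5  -0.4 135.6] F [ 0.   0.  -0.8] t 5.27
0 [[361.1939 165.5589]
 [383.4513 192.9029]]
0.5 [[347.1047 153.1666]
 [368.5478 180.092 ]]
```

View pics/c2.png

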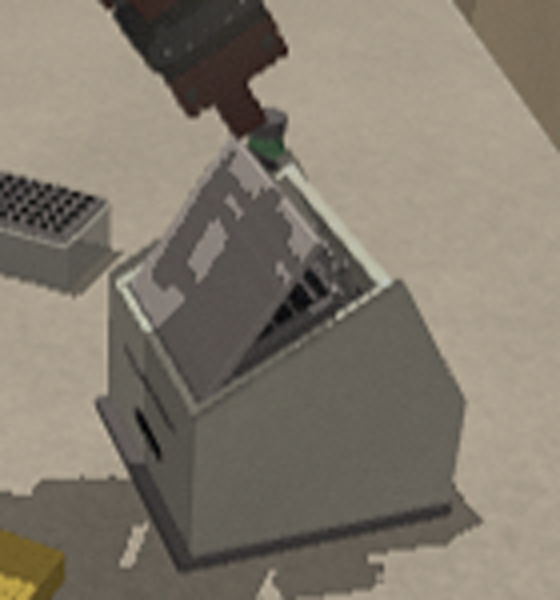

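The side crop shows the hatch popped ajar, its free edge from (349,156) to (370,181), which matches 0.5 rad. Fingers are clear above it.

```bash
cat >> go.py <<'E'
def uw(u,w,v=0):
    c,s=np.cos(MAG['yaw']),np.sin(MAG['yaw']); return np.array([MAG['p'][0]+u/1e3*c-v/1e3*s,MAG['p'][1]+u/1e3*s+v/1e3*c,w/1e3])
E
python3 - <<'E'
from go import *
for p in((38,300),(32,233)): delta(uw(*p),toolR([0,0,-1],magR()[:,1]))
E
```

```text
delta [-55.3   0.5  24.8] [-0.  30.1 -0.1] | mag tcp now [ 52.5  -0.4 135.6] F [ 0.   0.  -0.8] t 5.27
delta [-16.5   0.5  79.8] [-0.  30.1 -0.1] | mag tcp now [ 52.5  -0.4 135.6] F [ 0.   0.  -0.8] t 5.27
```

{"api": "apply_moves", "payload": {
  "motion": [
    [-30, 0, 5, 0, 7, 0],
    [-55, 0, 25, 0, 14, 0],
    [-55, 0, 25, 0, 21, 0],
    [-55, 0, 25, 0, 28, 0],
    [-55, 0, 25, 0, 30, 0],
    [-55, 0, 25, 0, 30, 0],
    [-35, 0.5, 53, 0, 30, 0],
    [-16.5, 0.5, 80, 0, 30, 0],
    [-16.5, 0.5, 80, 0, 30, 0],
    [-16.5, 0.5, 80, 0, 30, 0]
  ]
}}

```text
clock: 6.1
position: [0.5909, -0.0048, 0.2298]
ee_rot: [-0.002, -0.099, 0.995, 0.001]
contact_force: [-0.1, -0.2, -0.5]
grip_width: 0.0004
gripper_force: 0.0
```

{"api": "apply_moves", "payload": {
  "motion": [
    [8, 0, 0, 0, 0, 0],
    [16, 0, 0, 0, 0, 0],
    [24, 0, 0, 0, 0, 0],
    [32, 0, 0, 0, 0, 0],
    [32, 0, 0, 0, 0, 0]
  ]
}}

```text
clock: 6.52
position: [0.5595, -0.0115, 0.2329]
ee_rot: [0.0, -0.099, 0.995, 0.0]
contact_force: [0.5, -0.1, 0.4]
grip_width: 0.0005
gripper_force: 0.0
```

{"api": "apply_moves", "payload": {
  "motion": [
    [8, 0, 0, 0, 0, 0],
    [16, 0, 0, 0, 0, 0],
    [24, 0, 0, 0, 0, 0],
    [32, 0, 0, 0, 0, 0],
    [40, 0, 0, 0, 0, 0],
    [40, 0, 0, 0, 0, 0]
  ]
}}

```text
clock: 7.02
position: [0.52, -0.0193, 0.2316]
ee_rot: [-0.001, -0.099, 0.995, 0.0]
contact_force: [0.3, -0.2, 0.3]
grip_width: 0.0006
gripper_force: 0.0
```

```bash
python3 - <<'E'
from go import *
snap('side','s3.png')
im=cv2.imread('pics/s3.png')[120:270,270:420]; cv2.imwrite('pics/c3.png',cv2.resize(im,None,fx=3,fy=3,interpolation=cv2.INTER_CUBIC))
E
```

```text
(no output)
```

View pics/c3.png

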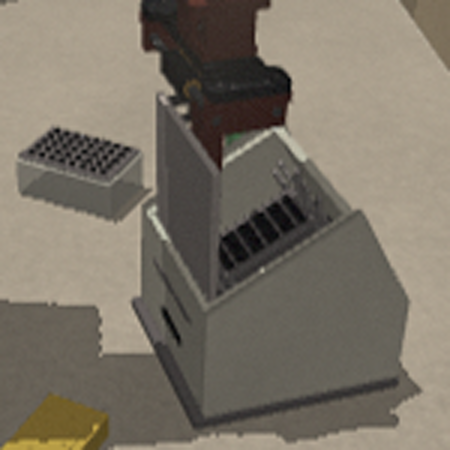

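The crop shows the hatch pulled nearly upright, leaning on the finger; the stack of cassettes is visible in the pit. I'll keep pulling.

{"api": "apply_moves", "payload": {
  "motion": [
    [8, 0, 0, 0, 0, 0],
    [16, 0, 0, 0, 0, 0],
    [24, 0, 0, 0, 0, 0],
    [32, 0, 0, 0, 0, 0],
    [40, 0, 0, 0, 0, 0],
    [40, 0, 0, 0, 0, 0],
    [40, 0, -60, 0, 0, 0],
    [40, 0, -60, 0, 0, 0],
    [-20, 0, -80, 0, 0, 0],
    [-60, 0, -80, 0, 0, 0],
    [-60, 0, -80, 0, 0, 0],
    [-60, 0, -80, 0, 0, 0]
  ]
}}

```text
clock: 8.07
position: [0.5846, -0.0066, 0.3128]
ee_rot: [0.002, -0.1, 0.995, 0.0]
contact_force: [-0.1, -0.4, -0.4]
grip_width: 0.0006
gripper_force: 0.0
```

```bash
python3 - <<'E'
from go import *
im=snap('side','s4.png'); snap('top','t4.png')
im=cv2.imread('pics/s4.png')[120:290,240:440]; t=cv2.imread('pics/t4.png')[100:270,250:450]
cv2.imwrite('pics/c4.png',cv2.resize(np.hstack([im,t]),None,fx=2,fy=2,interpolation=cv2.INTER_CUBIC))
E
```

```text
(no output)
```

View pics/c4.png

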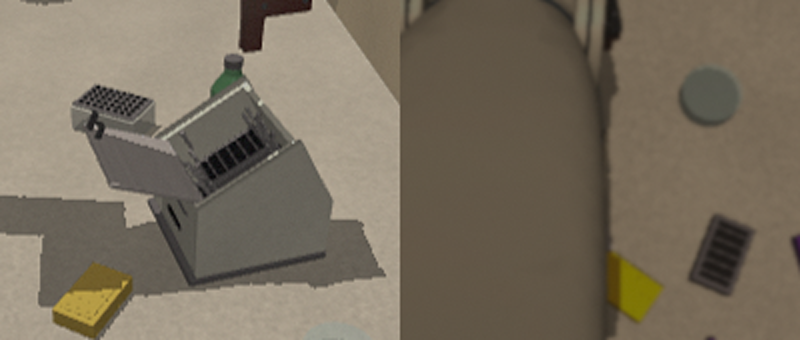

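The hatch is falling open towards the robot in the side crop (free edge near (285,180)), and the pit and stack are exposed. In the top crop the dishes and cassette are undisturbed. Now I'll go to the cassette.

```bash
python3 - <<'E'
from go import *
y=[.3645,.931,0]; c=np.array([.424,-.2825,0])
for z in(.11,.028): delta(c+[0,0,z],toolR([0,0,-1],y))
E
```

```text
delta [ 207.8 -239.   201.3] [ 0.  -0.1 32.8] | mag tcp now [ 97.5   0.5 130. ] F [-0.6  0.3  0.2] t 8.17
delta [ 207.8 -239.1  283.3] [ 0.  -0.1 32.8] | mag tcp now [ 97.5   0.5 130. ] F [-0.6  0.3  0.2] t 8.17
```

{"api": "apply_moves", "payload": {
  "motion": [
    [30, -40, 0, 0, 0, 7],
    [60, -80, 0, 0, 0, 14],
    [90, -120, 0, 0, 0, 21],
    [120, -160, 0, 0, 0, 28],
    [150, -190, 20, 0, 0, 32.8],
    [180, -220, 50, 0, 0, 32.8],
    [208, -239, 85, 0, 0, 32.8],
    [208, -239, 125, 0, 0, 32.8],
    [208, -239, 165, 0, 0, 32.8],
    [208, -239, 201, 0, 0, 32.8],
    [208, -239, 201, 0, 0, 32.8],
    [208, -239, 201, 0, 0, 32.8],
    [208, -239, 201, 0, 0, 32.8],
    [208, -239, 201, 0, 0, 32.8]
  ],
  "fingers": 1
}}

```text
clock: 9.33
position: [0.4246, -0.2827, 0.1121]
ee_rot: [0.001, 0.185, 0.983, 0.0]
contact_force: [0.8, -0.2, 0.8]
grip_width: 0.087
gripper_force: 0.0
```

```bash
python3 - <<'E'
from go import *
y=[.3645,.931,0]; c=np.array([.424,-.2825,0])
delta(c+[0,0,.028],toolR([0,0,-1],y))
snap('side','s5.png'); snap('top','t5.png')
im=cv2.imread('pics/s5.png')[140:340,240:440]; t=cv2.imread('pics/t5.png')[100:300,250:450]
cv2.imwrite('pics/c5.png',cv2.resize(np.hstack([im,t]),None,fx=2,fy=2,interpolation=cv2.INTER_CUBIC))
E
```

```text
delta [ 0.8 -0.1 84.1] [0.  0.1 0. ] | mag tcp now [-181.7 -238.6   61.2] F [ 0.8 -0.2  0.8] t 9.33
```

View pics/c5.png

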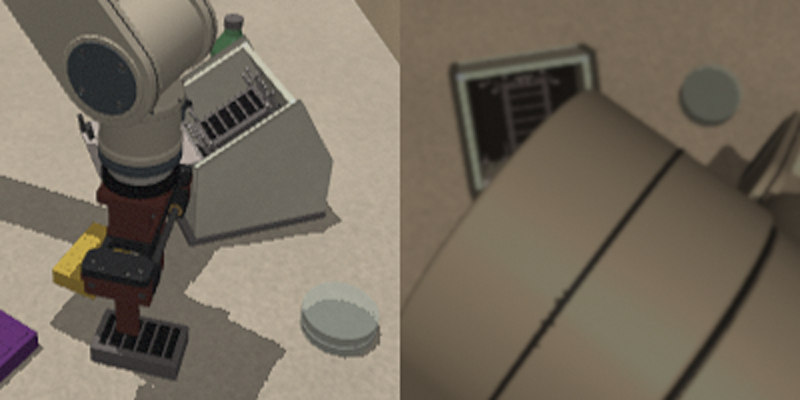

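The cassette lies under the fingers in the side crop, in line with the gripper; the hatch is hidden by the arm for now. Descending and gripping.

{"api": "apply_moves", "payload": {
  "motion": [
    [0, 0, 30, 0, 0, 0],
    [0, 0, 55, 0, 0, 0],
    [0, 0, 72, 0, 0, 0],
    [0.5, 0, 80, 0, 0, 0],
    [0.5, 0, 83, 0, 0, 0],
    [0.5, 0, 83, 0, 0, 0],
    [0.5, 0, 83, 0, 0, 0]
  ]
}}

```text
clock: 10.02
position: [0.4249, -0.2827, 0.029]
ee_rot: [0.001, 0.185, 0.983, 0.0]
contact_force: [-0.8, -0.0, 0.1]
grip_width: 0.0879
gripper_force: 0.0
```

{"api": "apply_moves", "payload": {
  "motion": [
    [0, 0, 0, 0, 0, 0],
    [0, 0, 0, 0, 0, 0],
    [0, 0, 0, 0, 0, 0],
    [0, 0, 0, 0, 0, 0],
    [0, 0, 0, 0, 0, 0],
    [0, 0, 0, 0, 0, 0],
    [0, 0, 0, 0, 0, 0]
  ],
  "fingers": 0,
  "newtons": 40
}}

```text
clock: 10.6
position: [0.4241, -0.2824, 0.028]
ee_rot: [0.0, 0.185, 0.983, 0.0]
contact_force: [0.4, 1.1, 5.1]
grip_width: 0.0595
gripper_force: 40.0
```

```bash
python3 - <<'E'
from go import *
delta(np.array([.34,-.46,.23]))
E
```

```text
delta [  13.5 -195.9 -202.1] [0. 0. 0.] | mag tcp now [-224.2 -238.2  -11.4] F [0.4 1.1 5.1] t 10.6
```

{"api": "apply_moves", "payload": {
  "motion": [
    [0, 0, -20, 0, 0, 0],
    [0, 0, -55, 0, 0, 0],
    [0, 0, -95, 0, 0, 0],
    [0, -30, -135, 0, 0, 0],
    [10, -60, -170, 0, 0, 0],
    [10, -95, -200, 0, 0, 0],
    [10, -130, -200, 0, 0, 0],
    [12, -165, -200, 0, 0, 0],
    [13, -196, -200, 0, 0, 0],
    [13, -196, -200, 0, 0, 0],
    [13, -196, -200, 0, 0, 0]
  ]
}}

```text
clock: 11.52
position: [0.3392, -0.4612, 0.227]
ee_rot: [-0.0, 0.187, 0.982, 0.001]
contact_force: [-1.0, 0.6, -1.8]
grip_width: 0.0598
gripper_force: 40.0
```

```bash
python3 - <<'E'
from go import *
print(get_obs()['grip_width'],get_obs()['position'])
snap('side','s6.png'); snap('top','t6.png')
im=cv2.imread('pics/s6.png')[150:250,290:410]; t=cv2.imread('pics/t6.png')[120:220,270:370]
f=lambda i,w:cv2.resize(i,(w,400),interpolation=cv2.INTER_CUBIC)
o=np.hstack([f(t,400),f(im,400)[:, :400]]); cv2.imwrite('pics/c6.png',np.clip(o*1.6,0,255).astype(np.uint8))
E
```

```text
0.05981760979342777 [ 0.3392 -0.4612  0.227 ]
```

View pics/c6.png

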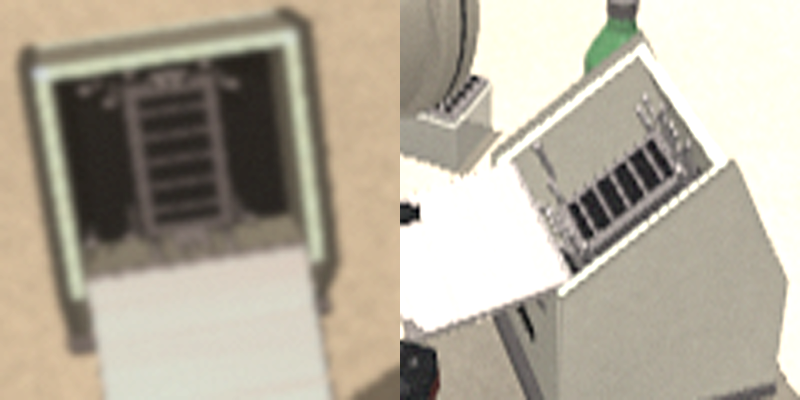

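```bash
python3 - <<'E'
from go import *
L=np.array([[50,30,-20],[50,-30,-20],[-50,-30,-20],[-50,30,-20]])
Tm=np.array([[125,88],[212,76],[232,226],[150,240]])/4+[270,120]-.4
P=np.array([mag(l) for l in L]); print('top pred-meas',proj('top',P)-Tm)
print('side crop pred',(proj('side',P)+.4-[290,150])*[3.3333,4])
R=np.array([[66,74,8],[66,-74,8],[-66,-74,8],[-66,74,8]]); Q=np.array([mag(l) for l in R])
print('mouth top crop',(proj('top',Q)+.4-[270,120])*4); print('mouth side crop',(proj('side',Q)+.4-[290,150])*[3.333,4])
def hp(th):
    a=[]
    for d in(0,128):
        for n in(-4,4):
            for y in(-72,72): a.append(mag([-65+d*np.cos(th)-n*np.sin(th),y,4+d*np.sin(th)+n*np.cos(th)]))
    return np.array(a)
for n in('top','side'):
    s=silhouettes('hatch_edge',n); print(n,[(round(k['confidence'],2),np.round(k['rect'])) for k in s])
    m=max(s,key=lambda k:k['pixels'].sum()*(k['confidence']>.3))['pixels']
    for th in(2.45,2.55,2.65,2.75,2.85):
        h=hullmask(n,hp(th))>.5; print(n,th,round((h&m).sum()/(h|m).sum(),3))
o,R0,p=cur(); C={}
for n in('top','side'):
    q=proj(n,p+[0,0,-.015])[0]; s=silhouettes('cassette_mid',n); s=min(s,key=lambda s:np.hypot(*(np.array(s['rect'][:2])-q))); print(n,q,s['rect'],s['confidence'])
for a in range(0):pass
E
```

```text
top pred-meas [[-0.7151  0.5081]
 [ 0.7527  0.0171]
 [ 0.8496  0.1815]
 [-1.1832  0.1631]]
side crop pred [[256.8565 127.6479]
 [287.1426 173.97  ]
 [180.7379 258.1616]
 [155.2503 208.5668]]
mouth top crop [[ 49.0377  81.5745]
 [285.6747  46.1187]
 [310.3822 250.1906]
 [ 83.1648 285.514 ]]
mouth side crop [[238.7853  56.0931]
 [315.3799 168.0842]
 [167.5268 284.9039]
 [107.085  161.8198]]
top [(0.79, array([324., 210.,  62.,  62.])), (0.36, array([314., 184.,  79., 114.]))]
top 2.45 0.406
top 2.55 0.413
top 2.65 0.412
top 2.75 0.41
top 2.85 0.41
side [(0.88, array([313., 213.,  53.,  44.]))]
side 2.45 0.645
side 2.55 0.726
side 2.65 0.807
side 2.75 0.866
side 2.85 0.822
top [509.1695 253.1819] [507.9, 258.5, 35.0, 48.2] 0.73
side [267.497  320.4421] [284.0, 327.1, 35.0, 44.6] 0.58
```

Hatch lies open at about 2.75 rad (best fit in the side view). In the crop, the top of the stack has its corners at (125,88), (212,76), (232,226) and (150,240), and the model agrees within 1 px. On to placing.

```bash
python3 - <<'E'
from go import *
delta(mag([0,0,125]),magtool()); print(magR().T@(magtool()))
E
```

```text
delta [  9.5 463.4 -30.3] [ -8.5 -29.2 -32. ] | mag tcp now [-225.7 -394.8  219.5] F [ 0.4  0.2 -1.5] t 11.82
[[-1. -0. -0.]
 [-0.  1. -0.]
 [-0.  0. -1.]]
```

{"api": "apply_moves", "payload": {
  "motion": [
    [0, 20, -15, -1, -4, -4],
    [0, 55, -40, -2, -8, -9],
    [0, 90, -60, -3.5, -13, -14],
    [0, 125, -70, -5, -18, -19],
    [2, 160, -70, -6.5, -23, -25],
    [4, 200, -70, -8, -27, -30],
    [6, 240, -65, -8.5, -29.2, -32],
    [7, 280, -60, -8.5, -29.2, -32],
    [8, 320, -50, -8.5, -29.2, -32],
    [9, 360, -45, -8.5, -29.2, -32],
    [9.5, 400, -40, -8.5, -29.2, -32],
    [9.5, 440, -30, -8.5, -29.2, -32],
    [9.5, 463.5, -30, -8.5, -29.2, -32],
    [9.5, 463.5, -30, -8.5, -29.2, -32],
    [9.5, 463.5, -30, -8.5, -29.2, -32],
    [9.5, 463.5, -30, -8.5, -29.2, -32]
  ]
}}

```text
clock: 13.15
position: [0.5002, -0.0247, 0.2581]
ee_rot: [0.258, -0.097, 0.961, 0.026]
contact_force: [0.5, 0.2, -2.3]
grip_width: 0.0597
gripper_force: 40.0
```

```bash
python3 - <<'E'
from go import *
delta(mag([0,0,75]),magtool())
snap('side','s7.png')
o,R0,p=cur(); q=proj('side',p+R0@[0,0,.015])[0]
s=min(silhouettes('cassette_mid','side'),key=lambda s:np.hypot(*(np.array(s['rect'][:2])-q))); m=s['pixels']; print(q,s['rect'],m.sum())
g=np.array(np.meshgrid([-50,50],[-30,30],[2,28])).reshape(3,-1).T/1e3
for dx in(-6,-4,-2,0,2,4,6):
    h=hullmask('side',p+(g+[dx/1e3,0,0])@R0.T)>.5; print(dx,round((h&m).sum()/m.sum(),3),(m&~h).sum(),h.sum())
q=proj('side',p+(g+0)@R0.T); print(q.round(1))
im=cv2.imread('pics/s7.png')[110:260,270:420]; cv2.imwrite('pics/c7.png',np.clip(cv2.resize(im,None,fx=4,fy=4,interpolation=cv2.INTER_CUBIC)*1.3,0,255))
E
```

```text
delta [-0.3  0.8 50. ] [-0.  0.  0.] | mag tcp now [ -0.3  -0.8 125. ] F [ 0.5  0.2 -2.3] t 13.15
[333.9675 164.5827] [336.5, 166.1, 41.8, 34.5] 554
-6 0.875 69 942
-4 0.904 53 941
-2 0.939 34 940
0 0.969 17 944
2 0.995 3 943
4 0.986 8 940
6 0.96 22 939
[[353.1 155. ]
 [357.6 162.5]
 [318.4 178.4]
 [323.4 185.4]
 [344.3 144.2]
 [348.7 151.5]
 [311.3 166.6]
 [316.2 173.5]][ WARN:0@1.712] global loadsave.cpp:1063 imwrite_ Unsupported depth image for selected encoder is fallbacked to CV_8U.
```

View pics/c7.png

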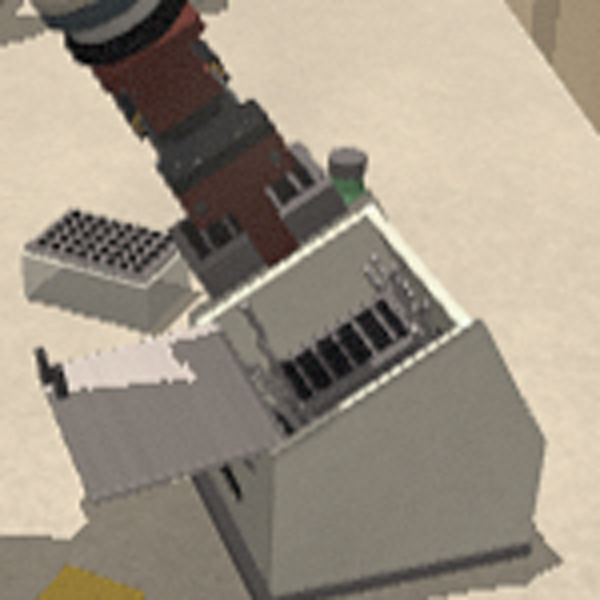

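The side crop shows the cassette held square above the open pit, with the hatch lying open. I'll check its fore-and-aft position by sampling pixel profiles.

```bash
python3 - <<'E'
from go import *
g=cv2.imread('pics/s7.png').mean(2).astype(np.float32); o,R0,p=cur()
def samp(P):
    q=proj('side',p+np.array(P)@R0.T/1e3).astype(np.float32); return cv2.remap(g,q[:,:1],q[:,1:],cv2.INTER_LINEAR)[:,0].round().astype(int)
xs=np.arange(-64,-35,2)
for y,z in((-26,2),(-10,2),(-30,8),(-30,20)):
    print(y,z,'upper end x=+64..36',samp([[x,y,z] for x in xs]),' lower end',samp([[-x,y,z] for x in xs]))
for x in(-40,40): print('z -10..12 step2',x,samp([[x,30,z] for z in range(-12,13,2)]),'bottom near z16..40',samp([[x,-30,z] for z in range(16,41,2)]))
E
```

```text
-26 2 upper end x=+64..36 [62 57 51 52 53 54 58 74 90 93 92 92 91 93 90]  lower end [ 85  93 102 104 103 120 127  92  65  60  61  60  61  63  64]
-10 2 upper end x=+64..36 [ 94  95  93  84  70 114 153 129 101  93  94  73  43  30  32]  lower end [111 105 106 104 105 105  98  75  61  60  61  42  30  26  32]
-30 8 upper end x=+64..36 [50 52 60 66 64 65 65 64 58 54 53 53 53 53 54]  lower end [ 88  88  89  91 130 164 154 102  60  52  54  54  53  55  56]
-30 20 upper end x=+64..36 [98 75 72 74 75 78 81 77 62 51 51 53 52 51 51]  lower end [135 144 134 141 148 152 137  85  57  50  50  51  54  53  53]
z -10..12 step2 -40 [79 71 65 63 59 71 72 71 63 51 43 44 40] bottom near z16..40 [ 53  54  52  52  64  81 101 137 176 165 134 103  93]
z -10..12 step2 40 [152 151 151 151 154 152 145 113  61  41  31  28  27] bottom near z16..40 [ 52  53  54  54  62  80 100 133 165 169 136 100  86]
```

The ends lie within 1 mm of where they should be. Lowering towards the guides.

{"api": "apply_moves", "payload": {
  "motion": [
    [0, 0.8, 20, 0, 0, 0],
    [0, 0.8, 45, 0, 0, 0],
    [0, 0.8, 70, 0, 0, 0],
    [0, 0.8, 85, 0, 0, 0],
    [0, 0.8, 92, 0, 0, 0],
    [0, 0.8, 96, 0, 0, 0],
    [0, 0.8, 98, 0, 0, 0],
    [0, 0.8, 98, 0, 0, 0]
  ]
}}

```text
clock: 13.92
position: [0.5498, -0.0131, 0.1769]
ee_rot: [0.255, -0.095, 0.962, 0.023]
contact_force: [-0.2, -0.4, -1.6]
grip_width: 0.0602
gripper_force: 40.0
```

```bash
python3 - <<'E'
from go import *
delta(mag([0,0,23]),magtool())
E
```

```text
delta [ 3.3 -0.7  6.2] [-0.4 -0.3 -0.1] | mag tcp now [ 3.3  0.8 29.2] F [-0.2 -0.4 -1.6] t 13.92
```

{"api": "apply_moves", "payload": {
  "motion": [
    [0, 0, 0, 0, 0, 0],
    [0, 0, 0, 0, 0, 0]
  ]
}}

```text
clock: 14.08
position: [0.5497, -0.0129, 0.1773]
ee_rot: [0.256, -0.095, 0.962, 0.023]
contact_force: [-0.2, -1.0, -0.9]
grip_width: 0.0599
gripper_force: 40.0
```

```bash
python3 - <<'E'
from go import *
delta(mag([0,0,23]),magtool())
E
```

```text
delta [ 3.4 -1.   6.5] [-0.3 -0.3 -0.1] | mag tcp now [ 3.4  1.  29.5] F [-0.2 -1.  -0.9] t 14.08
```

{"api": "apply_moves", "payload": {
  "motion": [
    [3.4, -0.9, 0, -0.3, -0.3, 0],
    [3.4, -0.9, 0, -0.3, -0.3, 0],
    [3.4, -0.9, 0, -0.3, -0.3, 0]
  ]
}}

```text
clock: 14.33
position: [0.5479, -0.0124, 0.1777]
ee_rot: [0.255, -0.094, 0.962, 0.024]
contact_force: [0.1, 0.1, -1.4]
grip_width: 0.0594
gripper_force: 40.0
```

```bash
python3 - <<'E'
from go import *
delta(mag([0,0,23]),magtool())
E
```

```text
delta [ 2.1 -1.8  7.8] [-0.2 -0.3 -0.2] | mag tcp now [ 2.2  1.8 30.8] F [ 0.1  0.1 -1.4] t 14.33
```

```bash
cat >> go.py <<'E'
def avg(n=8):
    a=[]
    for i in range(n):
        o,R0,p=cur(); M=magR(); a.append(np.r_[M.T@(p-MAG['p'])*1e3,np.degrees(Ro.from_matrix(magtool().T@R0).as_rotvec()),M.T@o['contact_force']]); read_camera('top')
    a=np.array(a); print('mean',a.mean(0).round(2),'std',a.std(0).round(2)[:6],'t',round(o['clock'],1),'grip',round(o['grip_width'],4),o['gripper_force'])
E
python3 -c "
from go import *
avg()"
```

```text
mean [ 2.13  1.82 30.5   0.23  0.34  0.19 -0.97 -0.05 -1.47] std [0.06 0.01 0.14 0.   0.01 0.  ] t 14.7 grip 0.0599 39.995450377464294
```

{"api": "apply_moves", "payload": {
  "motion": [
    [2.1, -1.8, 0, -0.2, -0.3, -0.2],
    [2.1, -1.8, 0, -0.2, -0.3, -0.2],
    [2.1, -1.8, 0, -0.2, -0.3, -0.2],
    [2.1, -1.8, 0, -0.2, -0.3, -0.2]
  ]
}}

```text
clock: 15.07
position: [0.5475, -0.013, 0.1787]
ee_rot: [0.255, -0.096, 0.962, 0.024]
contact_force: [-0.2, 0.1, -2.3]
grip_width: 0.0596
gripper_force: 40.0
```

```bash
python3 -c "
from go import *
avg(5)"
```

```text
mean [ 2.23  1.35 31.84  0.21  0.33  0.05 -0.97  0.2  -1.43] std [0.02 0.02 0.01 0.   0.   0.  ] t 15.3 grip 0.0597 39.995466470718384
```

```bash
python3 -c "
from go import *
o=get_obs(); print(o['joint_positions'],o['effort'],o['joint_vel'],o['ft_torque'],o['contact_force'])"
```

```text
[-0.1262  0.2969  2.1609  0.6995  0.2435 -2.5405] [ -0.0025 -39.08   -19.5362   0.4071  -1.2097  -0.0077] [-0.0007 -0.0007 -0.0002  0.0004  0.0012  0.0006] [-0.0447  0.3896  0.0197] [ 0.2775  0.3852 -1.8123]
```

```bash
python3 - <<'E'
from go import *
import itertools
qs=[([1.181,.4238,1.6306,0,1.0886,-.019],[-.0001,.1843,.9829,-.0007]),([-.1262,.2969,2.1609,.6995,.2435,-2.5405],[.255,-.096,.962,.024])]
rot=lambda a,t:Ro.from_euler(a,t).as_matrix()
def fk(q,s4,s6): return rot('z',q[0])@rot('y',q[1]+q[2])@rot('z',s4*q[3])@rot('y',q[4])@rot('z',s6*q[5])
for s4,s6 in itertools.product((1,-1),(1,-1)):
    R=[Ro.from_quat(r,scalar_first=True).as_matrix() for _,r in qs]; F=[fk(q,s4,s6) for q,_ in qs]
    C=F[0].T@R[0]; print(s4,s6,np.degrees(Ro.from_matrix((F[1]@C).T@R[1]).as_rotvec()), 'tooldir',F[1][:,2],R[1][:,2])
E
```

```text
1 1 [-0.0164  0.0019 -0.0293] tooldir [ 0.4859  0.0948 -0.8689] [ 0.4859  0.0951 -0.8688]
1 -1 [-0.0092 -0.0081 71.0281] tooldir [ 0.4859  0.0948 -0.8689] [ 0.4859  0.0951 -0.8688]
-1 1 [-10.9316 -15.9504  77.762 ] tooldir [ 0.4468 -0.2132 -0.8689] [ 0.4859  0.0951 -0.8688]
-1 -1 [  0.4708 -24.1081 147.9248] tooldir [ 0.4468 -0.2132 -0.8689] [ 0.4859  0.0951 -0.8688]
```

Joint 6 sits at its range end, so the arm can't follow. The cassette may go in either way round, so I'll raise it and turn the tool by half a turn.

{"api": "apply_moves", "payload": {
  "motion": [
    [0, 0, -10, 0, 0, 0],
    [0, 0, -30, 0, 0, 0],
    [0, 0, -55, 0, 0, 0],
    [0, 0, -65, 0, 0, 0],
    [0, 0, -65, 0, 0, 7],
    [0, 0, -65, 0, 0, 14],
    [0, 0, -65, 0, 0, 21],
    [0, 0, -65, 0, 0, 28],
    [0, 0, -65, 0, 0, 35],
    [0, 0, -65, 0, 0, 42],
    [0, 0, -65, 0, 0, 49],
    [0, 0, -65, 0, 0, 56],
    [0, 0, -65, 0, 0, 63],
    [0, 0, -65, 0, 0, 70],
    [0, 0, -65, 0, 0, 77],
    [0, 0, -65, 0, 0, 84],
    [0, 0, -65, 0, 0, 90],
    [0, 0, -65, 0, 0, 90]
  ]
}}

```text
clock: 16.82
position: [0.516, -0.019, 0.235]
ee_rot: [0.163, 0.614, 0.747, 0.198]
contact_force: [-0.0, -0.1, -1.5]
grip_width: 0.0597
gripper_force: 40.0
```

```bash
python3 - <<'E'
from go import *
o=get_obs(); print(o['joint_positions'],o['grip_width']); R=magR()
delta(mag([0,0,90]),toolR(-R[:,2],-R[:,1]))
E
```

```text
[-0.1527  0.1405  2.1816  0.487   0.3667 -0.7639] 0.0597208165137693
delta [-1.6 -2.6  6.7] [-0.1  0.4 89.7] | mag tcp now [ 2.6  1.6 96.7] F [-0.  -0.1 -1.5] t 16.82
```

{"api": "apply_moves", "payload": {
  "motion": [
    [0, 0, 0, 0, 0, 7],
    [0, 0, 0, 0, 0, 14],
    [0, 0, 0, 0, 0, 21],
    [0, 0, 0, 0, 0, 28],
    [0, 0, 0, 0, 0, 35],
    [0, 0, 0, 0, 0, 42],
    [0, 0, 0, 0, 0, 49],
    [0, 0, 0, 0, 0, 56],
    [0, 0, 0, 0, 0, 63],
    [-1, -1, 0, 0, 0, 70],
    [-1.6, -2.6, 0, 0, 0, 77],
    [-1.6, -2.6, 3, 0, 0.2, 84],
    [-1.6, -2.6, 6.7, 0, 0.4, 89.7],
    [-1.6, -2.6, 6.7, 0, 0.4, 89.7],
    [-1.6, -2.6, 6.7, 0, 0.4, 89.7]
  ]
}}

```text
clock: 18.07
position: [0.5172, -0.0205, 0.2278]
ee_rot: [-0.025, 0.961, 0.101, 0.257]
contact_force: [-0.6, -0.2, -2.3]
grip_width: 0.0599
gripper_force: 40.0
```

```bash
cat >> go.py <<'E'
def magtool(): R=magR(); return toolR(-R[:,2],-R[:,1])
E
python3 - <<'E'
from go import *
avg(3);print(get_obs()['joint_positions']); delta(mag([0,0,32]),magtool())
E
```

```text
mean [-0.13 -0.01 90.09  0.05 -0.09 -0.53 -1.27 -0.2  -1.59] std [0.08 0.01 0.08 0.   0.01 0.02] t 18.2 grip 0.0599 39.99535381793976
[-0.1598  0.1565  2.1863  0.5385  0.3512  0.7367]
delta [-0.   0.  58.2] [-0.   0.1  0.4] | mag tcp now [ 0.1 -0.  90.2] F [-0.2 -0.5 -1. ] t 18.22
```

{"api": "apply_moves", "payload": {
  "motion": [
    [0, 0, 15, 0, 0, 0.4],
    [0, 0, 35, 0, 0, 0.4],
    [0, 0, 50, 0, 0, 0.4],
    [0, 0, 58, 0, 0, 0.4],
    [0, 0, 60, 0, 0, 0.4],
    [0, 0, 60, 0, 0, 0.4]
  ]
}}

```text
clock: 18.72
position: [0.5465, -0.0144, 0.1756]
ee_rot: [-0.026, 0.961, 0.096, 0.256]
contact_force: [0.1, -0.7, -2.3]
grip_width: 0.0596
gripper_force: 40.0
```

```bash
python3 - <<'E'
from go import *
avg(3);print(get_obs()['joint_positions'])
E
```

```text
mean [-0.14  0.08 30.17  0.06 -0.09  0.08 -1.04 -0.28 -1.15] std [0.19 0.06 0.3  0.01 0.03 0.01] t 18.8 grip 0.0598 39.995439648628235
[-0.1341  0.3008  2.1657  0.7593  0.2411  0.5357]
```

Now into the guides: the cassette's bottom is at z = +2.

{"api": "apply_moves", "payload": {
  "motion": [
    [0, 0, 3, 0, 0, 0],
    [0, 0, 6, 0, 0, 0],
    [0, 0, 9, 0, 0, 0],
    [0, 0, 12, 0, 0, 0],
    [0, 0, 14, 0, 0, 0],
    [0, 0, 14, 0, 0, 0]
  ]
}}

```text
clock: 19.37
position: [0.5534, -0.0131, 0.1634]
ee_rot: [-0.027, 0.961, 0.095, 0.257]
contact_force: [-0.2, 0.3, -2.5]
grip_width: 0.0598
gripper_force: 40.0
```

```bash
python3 - <<'E'
from go import *
avg(3)
E
```

```text
mean [-0.39  0.09 15.86  0.06 -0.11  0.15 -1.06  0.39 -1.89] std [0.04 0.01 0.09 0.   0.   0.  ] t 19.5 grip 0.0595 39.99567747116089
```

{"api": "apply_moves", "payload": {
  "motion": [
    [0, 0, 2, 0, 0, 0],
    [0, 0, 4, 0, 0, 0],
    [0, 0, 6, 0, 0, 0],
    [0, 0, 8, 0, 0, 0],
    [0, 0, 10, 0, 0, 0],
    [0, 0, 10, 0, 0, 0]
  ]
}}

```text
clock: 20.02
position: [0.5585, -0.0121, 0.1556]
ee_rot: [-0.026, 0.961, 0.095, 0.257]
contact_force: [-7.6, -0.4, 9.7]
grip_width: 0.06
gripper_force: 40.0
```

```bash
python3 - <<'E'
from go import *
avg(3)
E
```

```text
mean [ 0.14 -0.01  6.49  0.03 -0.02  0.14 -1.73  1.   11.71] std [0.01 0.02 0.03 0.   0.   0.  ] t 20.1 grip 0.0599 40.0031304359436
```

{"api": "apply_moves", "payload": {
  "motion": [
    [0, 0, 2, 0, 0, 0],
    [0, 0, 4, 0, 0, 0],
    [0, 0, 6, 0, 0, 0],
    [0, 0, 8, 0, 0, 0],
    [0, 0, 10, 0, 0, 0],
    [0, 0, 10, 0, 0, 0]
  ],
  "newtons": 55
}}

```text
clock: 20.67
position: [0.5637, -0.0111, 0.1464]
ee_rot: [-0.026, 0.961, 0.095, 0.257]
contact_force: [-0.4, 0.2, 1.4]
grip_width: 0.0594
gripper_force: 55.0
```

```bash
python3 - <<'E'
from go import *
avg(3)
E
```

```text
mean [ 0.16 -0.02 -4.18  0.04 -0.06  0.15  1.12  0.66  1.59] std [0.01 0.   0.06 0.   0.   0.  ] t 20.8 grip 0.0596 55.00033378601074
```

{"api": "apply_moves", "payload": {
  "motion": [
    [0, 0, 2, 0, 0, 0],
    [0, 0, 4, 0, 0, 0],
    [0, 0, 6, 0, 0, 0],
    [0, 0, 8, 0, 0, 0],
    [0, 0, 10, 0, 0, 0],
    [0, 0, 10, 0, 0, 0]
  ]
}}

```text
clock: 21.32
position: [0.5685, -0.0101, 0.138]
ee_rot: [-0.026, 0.961, 0.095, 0.257]
contact_force: [-0.4, 0.3, 5.0]
grip_width: 0.0599
gripper_force: 55.0
```

```bash
python3 - <<'E'
from go import *
avg(3); print(get_obs()['joint_positions'])
E
```

```text
mean [  0.16  -0.01 -13.9    0.04  -0.04   0.15   2.26   0.47   3.72] std [0.01 0.   0.04 0.   0.   0.  ] t 21.4 grip 0.0601 55.00105440616608
[-0.1172  0.4067  2.1391  1.0308  0.1833  0.2728]
```

{"api": "apply_moves", "payload": {
  "motion": [
    [0, 0, 2, 0, 0, 0],
    [0, 0, 4, 0, 0, 0],
    [0, 0, 6, 0, 0, 0],
    [0, 0, 7, 0, 0, 0],
    [0, 0, 7, 0, 0, 0]
  ]
}}

```text
clock: 21.88
position: [0.5718, -0.0094, 0.1321]
ee_rot: [-0.026, 0.961, 0.095, 0.257]
contact_force: [0.0, 1.2, 5.9]
grip_width: 0.0596
gripper_force: 55.0
```

```bash
python3 - <<'E'
from go import *
avg(3); print(get_obs()['joint_positions'])
E
```

```text
mean [  0.16   0.01 -20.73   0.04  -0.04   0.14   2.57   0.88   5.53] std [0.01 0.01 0.02 0.   0.   0.  ] t 22.0 grip 0.0595 55.00174820423126
[-0.1147  0.4228  2.1343  1.0839  0.1765  0.221 ]
```

{"api": "apply_moves", "payload": {
  "motion": [
    [0, 0, 1, 0, 0, 0],
    [0, 0, 1.5, 0, 0, 0],
    [0, 0, 1.5, 0, 0, 0]
  ]
}}

```text
clock: 22.28
position: [0.5726, -0.0093, 0.1314]
ee_rot: [-0.026, 0.961, 0.095, 0.258]
contact_force: [-4.5, 0.3, 15.0]
grip_width: 0.0595
gripper_force: 55.0
```

{"api": "apply_moves", "payload": {
  "motion": [
    [0, 0, 0.7, 0, 0, 0],
    [0, 0, 1, 0, 0, 0],
    [0, 0, 1, 0, 0, 0]
  ]
}}

```text
clock: 22.53
position: [0.5733, -0.0091, 0.1308]
ee_rot: [-0.026, 0.961, 0.095, 0.258]
contact_force: [-4.2, 0.3, 15.7]
grip_width: 0.0593
gripper_force: 55.0
```

Firm stop felt at the expected depth. Releasing.

{"api": "apply_moves", "payload": {
  "motion": [
    [0, 0, 0, 0, 0, 0],
    [0, 0, 0, 0, 0, 0],
    [0, 0, 0, 0, 0, 0],
    [0, 0, 0, 0, 0, 0],
    [0, 0, 0, 0, 0, 0],
    [0, 0, -5, 0, 0, 0],
    [0, 0, -20, 0, 0, 0],
    [0, 0, -45, 0, 0, 0],
    [0, 0, -75, 0, 0, 0],
    [0, 0, -110, 0, 0, 0],
    [0, 0, -145, 0, 0, 0],
    [0, 0, -150, 0, 0, 0],
    [0, 0, -150, 0, 0, 0]
  ],
  "fingers": 0.95
}}

```text
clock: 23.62
position: [0.4998, -0.0244, 0.2619]
ee_rot: [-0.026, 0.961, 0.095, 0.259]
contact_force: [0.5, -0.4, -0.2]
grip_width: 0.0835
gripper_force: 0.0
```

```bash
python3 - <<'E'
from go import *
avg(2); snap('side','s8.png')
o=get_obs();print(o['grip_width'],o['joint_positions'])
for s in silhouettes('cassette_mid','side'): print(round(s['confidence'],2),np.round(s['rect'],1))
print('seat pred',proj('side',[mag([a,b,c]) for a,b,c in((50,30,-20),(50,-30,-20),(-50,-30,-20),(-50,30,-20))]).round(1).tolist())
a=cv2.imread('pics/s6.png')[195:230,335:400].astype(int); b=cv2.imread('pics/s8.png')[195:230,335:400].astype(int)
a=cv2.imread('pics/s6.png').mean(2).astype(np.float32); b=cv2.imread('pics/s8.png').mean(2).astype(np.float32)
def samp(g,P):
    q=proj('side',[mag(p) for p in P]).astype(np.float32); return cv2.remap(g,q[:,:1],q[:,1:],1)[:,0].astype(int)
P=[[x,10,-20] for x in range(-60,61,4)]
print(samp(a,P));print(samp(b,P))
E
```

```text
mean [  0.94  -0.3  127.74  -0.02   0.11   0.13  -0.05  -0.29  -0.31] std [0.4  0.11 0.65 0.03 0.06 0.01] t 23.7 grip 0.0834 0.0
0.08320923256635876 [-0.1773  0.0709  2.1907  0.4588  0.4304  0.8205]
0.92 [326.3 374.3  44.   50.6]
0.78 [286.2 271.5  37.7  35.6]
0.69 [234.9 318.8  50.6  47. ]
seat pred [[366.7, 181.5], [375.7, 193.1], [343.8, 214.1], [336.2, 201.7]]
[101 107 104 113 106  51  21  90  49  25  24  76  43  23  24  71  42  26
  23  82  48  28  25  92  51  31  89 102  74  70  97]
[82 76 75 91 60 37 21 81 46 24 22 69 41 25 22 64 35 24 20 75 43 25 23 85
 44 21 78 93 67 64 88]
```

```bash
python3 - <<'E'
from go import *
a=cv2.imread('pics/s6.png').mean(2).astype(np.float32); b=cv2.imread('pics/s8.png').mean(2).astype(np.float32)
for nm,c in(('upper',(38,0,-20)),('lower',(-38,0,-20)),('mid',(0,0,-20)),('hatch',(-150,-60,-45)),('dish',None)):
    u,v=(proj('side',mag(c))[0] if c else (408,299)); u,v=int(u),int(v); k=7 if nm!='dish' else 22
    t=b[v-k:v+k+1,u-k:u+k+1]; A=a[v-k-5:v+k+6,u-k-5:u+k+6]
    r=cv2.matchTemplate(A,t,cv2.TM_CCOEFF_NORMED); _,m,_,l=cv2.minMaxLoc(r); print(nm,round(m,3),np.array(l)-5)
m=[k for k in silhouettes('hatch_edge','side')][0]['pixels']
for th in(2.55,2.65,2.75,2.85):
    P=[mag([-65+d*np.cos(th)-n*np.sin(th),y,4+d*np.sin(th)+n*np.cos(th)]) for d in(0,128) for n in(-4,4) for y in(-72,72)]
    h=hullmask('side',np.array(P))>.5; print(th,round((h&m).sum()/(h|m).sum(),3))
E
```

```text
upper 0.968 [0 0]
lower 0.882 [0 0]
mid 0.976 [0 0]
hatch 0.993 [0 0]
dish 0.998 [0 0]
2.55 0.798
2.65 0.9
2.75 0.932
2.85 0.85
```

The new cassette sits where the old top one did, at both ends, and the hatch is fully open.

```bash
python3 -c "
from bench import *
print(job_done())"
```

```text
the job is handed in; nothing more can be done
None
```

I opened the hatch fully (about 2.75 rad), pressed the cassette down to its firm stop and let it go. The side camera shows it seated level at both ends, which I take to mean both catches have snapped over. Finger forces stayed below about 35 N, but joint 6 briefly read -2.5405 against its -2.54 limit before I turned the tool half a turn, and the job is handed in at about 24 s.

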